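Put the red-handled spreader away on the drop-flap bin

TASK

Drop the tin bin's front flap fully open. Draw the red-handled spreader up out of its holder, lay it down flat on the bare counter and let go of it, without dropping it or letting it topple, then pick it up again and leave it lying flat and pointing straight into the bin, blade inside under the roof and handle out on the open flap. Leave everything else where it stands.

Things in the scene. Friction and masses are not known exactly. Their poses are not given: they have to be found in the camera images.
- bin: Fixed roofed tin bin, 150 mm deep (its x), 170 wide (y), 85 high, yaw up to 0.3 rad. Origin: centre of underside; x points from the mouth (x = -75 mm, faces the robot, shut by the flap) to the closed back, z up. Floor 12 mm thick; roof underside at 82 mm, its cream top plate reaches 86.5 mm; inside 162 mm wide, 146 deep.
- flap (a joint): Bin's front flap, 180 g, hinged along the mouth's lower edge: 0 = closed (upright), 1.571 = open (lying level towards the robot, its upper face level with the bin's floor). No latch. Starts closed or slightly ajar (up to 0.12). Below about 0.27 rad it stays where left; pulled well past that it drops open by itself in about 1.5 s.
- flap_tab (a point): Top edge, mid-width, of the flap's brass pull tab: a plate 70 mm wide, 6 mm thick in the flap's plane, 108 mm from the hinge line. With the flap closed its top is 120 mm above the counter, 33 mm above the roof, free in front and behind: pinch it or hook it from behind. Axes: x through its thickness to the bin's back, z from hinge to tab.
- bin_mouth (a point): Middle of the lower edge of the bin's mouth, at the floor's upper surface (12 mm above the counter), on the flap's hinge line; axes as the bin's.
- spreader: 195 mm spreader, about 120 g: red handle 28 mm (its x) by 22 (y) by 100 long, flat steel blade 34 (x) by 4 (y) by 95. Origin: handle centre; z from blade to handle end. Starts upright in holder_a, axes as the holder's, handle standing on the rim, origin 155 mm up. Balance point 23 mm from origin towards the blade. Laid on a broad side it rests on the handle, origin 11 mm up.
- spreader_tip (a point): Middle of the blade's free edge: 145 mm from the spreader's origin along -z.
- spreader_end (a point): Middle of the handle's end face: 50 mm from the spreader's origin along +z.
- scraper: Bystander: a scraper of the same shape and size as the spreader, but with a brown wooden handle and a white blade, standing in the other holder. Leave it there.
- holder_a: Fixed upright tin holder, 64 mm (its x) by 46 mm (its y), 105 mm high, with one slot 40 mm by 10 mm in the top (long along its x), 99 mm deep; holds the spreader. Origin: centre of its underside, z up. The two holders may have changed places. The counter between the holders and the robot is bare.
- holder_b: The same kind of holder; holds the wooden-handled scraper.
- salt: Bystander: frosted white glass salt shaker with bright cap, 48 mm diameter, 90 mm high, loose; origin at its underside.
- pepper: Bystander: matching pepper shaker, dark content, dull chrome cap, 48 mm diameter, 90 mm high, loose; origin at its underside.
- tip_tray: Bystander: round aluminium tip tray, 140 mm diameter, 14 mm high, loose; origin at its underside.
- bell: Bystander: brass service bell on a black foot, 84 mm diameter, 70 mm high, loose; origin at its underside.
- sauce: Bystander: yellow mustard bottle with white cap, 56 mm diameter, 170 mm high, loose; origin at its underside.

How it is judged:
On the way, in this order (a step that is already met when the one before it is completed fails the run):
1. the spreader is drawn up out of its holder, held, its blade tip above the rim (height (world z) of spreader_tip above 0.107 m and contact force between spreader and the fingers above 0.5 N), for 0.1 s.
2. the spreader lies flat on the bare counter, let go and at rest (angle between spreader's own z axis and vertical between 1.45 and 1.69 rad and height (world z) of spreader below 0.017 m and contact force between spreader and the fingers below 0.05 N and linear speed of spreader below 0.03 m/s), for 0.2 s.
3. the spreader is picked up again off the counter (height (world z) of spreader above 0.035 m and contact force between spreader and the fingers above 0.5 N), for 0.1 s.
At the end, for the whole second after the job is handed in: Flap beyond 1.4 rad; spreader released, at rest, level within 0.12 rad, within 0.35 rad of the bin's depth direction; blade tip at least 60 mm inside the mouth, between the walls; handle end at least 30 mm outside; handle on the flap, origin under 35 mm high and within 85 mm of the midline (value of joint flap above 1.4 rad and x of spreader_tip in the frame of bin_mouth above 0.06 m and x of spreader_end in the frame of bin_mouth below -0.03 m and y of spreader_tip in the frame of bin between -0.081 and 0.081 m and y of spreader in the frame of bin between -0.085 and 0.085 m and angle between the z axis of spreader and the x axis of bin, either way round below 0.35 rad and angle between spreader's own z axis and vertical between 1.45 and 1.69 rad and height (world z) of spreader below 0.035 m and linear speed of spreader below 0.02 m/s); the robot touches nothing.
It fails at once if the spreader is dropped or topples (moves faster than 0.9 m/s while no finger holds it) (linear speed of spreader above 0.9 m/s and contact force between spreader and the fingers below 0.05 N).
It fails at once if the scraper, a shaker, the tray, the bell or the sauce bottle is moved by more than 30 mm (distance of any of scraper, salt, pepper, tip_tray, bell, sauce from where it was at the start of the episode above 0.03 m).
It also fails if it takes over 70 s, if anything falls off the work surface, if the arm or the gripper's body presses on something with over 40 N, if the wrist force passes 120 N, or if a joint passes its speed limit or range.

ROBOT

A 6-joint arm with a two-finger parallel gripper is mounted at the origin on the work surface. World frame = base frame: x ahead of the robot, y to its left, z up, the work surface at z = 0. Lengths are in m, angles in rad, forces in N, time in s.
With the tool pointing down it reaches from about 0.25 to 0.725 m from the base axis. Payload 4 kg.
Tool frame: the origin (TCP) lies midway between the tips of the shut fingers; the grasp point (between the pads) lies bot.tcp_to_grasp behind it (bot.tcp_to_grasp is the distance from the TCP to the grasp point, in m); z points along the fingers, y is the line along which they close (so a half turn about z gives the same grasp; the last joint's range is limited). The gripper opens to 85 mm and grips with 20 to 120 N. Pads are 22 mm wide; open, the fingers measure 114 mm over their backs; the gripper's body (76 mm by 85 mm) begins 54 mm behind the grasp point. The pads swing forward as they close: fully open they stand 13 mm farther back than shut.
Start: joints at [1.243, 0.241, 0.005, 1.335, 0, 1.571], TCP at [0.161, 0.473, 0.231] pointing down, gripper open.
Joint ranges: [-2.72, 2.72], [-1.05, 1.87], [-1.09, 1.28], [-1.99, 2.15], [-1.42, 1.44], [-3.14, 3.14]. Speed limits (rad/s): [2.79, 2.79, 3.14, 3.14, 3.14, 3.14].

INTERFACE

Orientations are given as a unit quaternion [x, y, z, w].
In Python, from workcell import readout, camera, bot gives the robot as it stands. The module is installed in compiled form; this text tells all that it offers.
- The arm moves only by the tool jog_arm, never from a script. Its argument "motion" is a list of rows, each an object of numbers: "x", "y", "z": the shift along the tool's x, y, z in mm; "spin": the turn about the tool's z in degrees; "fingers": the closure, from -1 (fully open) to 1 (shut). A call has 1 to 8 rows; each row is the pose to reach, as a shift and turn from the pose commanded when the call began, along the tool's axes at that moment; what a row does not reach only later rows make up. A row lasts 1/8 s, in which the tool goes at most 62.5 mm and 10.7 degrees, less where a joint would pass 70% of its speed; a pose out of reach is approached as far as the arm can. A call with a gripper value outside its range is refused whole. The fingers move at their own pace and stop on an object; the grip force is fixed at half the most. Time passes only in rows, so rows that repeat a pose let the fingers close. It gives the time, the measured TCP pose, the force, the opening and the grip force at its end, in the units of the state.
- readout.get_obs(): the state, without advancing time (a new reading comes with each control period).
- camera(name): name is "scene" or "top" or "wrist"; returns a dict with "pixels" (420x560x3 uint8, red, green, blue), "K" (3x3 intrinsics, pixels), "rvec" (rotation vector, rad) and "tvec" (3), from world to camera coordinates, as OpenCV has them. Camera axes: x right, y down, z forward; pixel columns grow to the right and rows downward; lengths in m; the calibration is good to about 2 mm. A picture is of the moment at which its call begins. There is no depth.
- bot.job_done(): hands the job in; it is judged then, once.
The state is a dict: "clock": time; "joint_pos": joint angles; "joint_vel": joint speeds; "tau": joint torques, N m; "eef_pos": TCP position; "tool_rot": TCP orientation; "ft_force": force on the tool from outside, world axes, zero at the start; "ft_torque": the same for the moment, N m; "grip_width": finger opening in m; "grasp_force": force on a finger pad.
Only numpy, scipy, OpenCV 4.12 (cv2) and the standard library are available. Lean on these libraries where they do the work, as an engineer would, in place of code of your own. Each camera call takes 0.05 s, during which the arm holds its last target. There are 200 camera calls.

## Working session

There is one attempt and no reset: what is moved stays moved. The work goes in short steps, Python scripts to look and compute and a tool call to move; the robot and the scene stay as the last step left them, time stands still between calls to the robot, and variables do not carry over. Pictures are saved under pics/ and viewed, at most 10 in all, crops included, and the job is handed in when it is done.

Besides the shell and the picture viewer there is one more tool, called after "Call:" as name(argument=value, ...) on one line, values as JSON. jog_arm: Moves the arm, as the interface text tells. Its arguments: {"type":"object","properties":{"motion":{"type":"array"}},"required":["motion"]}

```bash
mkdir -p pics; python3 - <<'E'
from workcell import readout,camera,bot
import cv2,numpy as np
for n in("scene","top"):
    c=camera(n);cv2.imwrite(f"pics/{n}0.png",cv2.resize(c["pixels"][:,:,::-1],(800,600)))
    R=cv2.Rodrigues(np.array(c["rvec"]))[0];print(n,np.round(c["K"],1).tolist(),np.round(-R.T@np.array(c["tvec"]).ravel(),3))
o=readout.get_obs();print(o,bot.tcp_to_grasp)
E
```

```text
scene [[458.2, 0.0, 289.6], [0.0, 458.2, 215.3], [0.0, 0.0, 1.0]] [1.639 0.584 0.97 ]
top [[476.1, 0.0, 278.9], [0.0, 476.1, 209.6], [0.0, 0.0, 1.0]] [0.315 0.013 1.596]
{'clock': 0.1, 'joint_pos': array([1.24300528e+00, 2.41321585e-01, 3.86079953e-03, 1.33524536e+00,
       1.23347421e-05, 1.57077228e+00]), 'joint_vel': array([ 2.36422645e-05, -2.68771540e-03,  2.79576986e-03,  4.17776034e-05,
        3.27525975e-04,  3.72891841e-04]), 'tau': array([ 8.07466085e-05, -3.73137724e+01,  2.53009951e+01,  1.08961249e-02,
       -3.44712487e-05,  8.64002885e-06]), 'eef_pos': array([0.16078498, 0.47282712, 0.23051074]), 'tool_rot': array([ 1.63150825e-01,  9.86600677e-01, -9.41105318e-04, -1.61901804e-04]), 'ft_force': array([ 0.0495366 , -0.28278874,  0.15085353]), 'ft_torque': array([ 0.0073107 , -0.01966913,  0.02011633]), 'grasp_force': 0.0, 'grip_width': 0.08514785561323969} 0.0187
```

View pics/scene0.png

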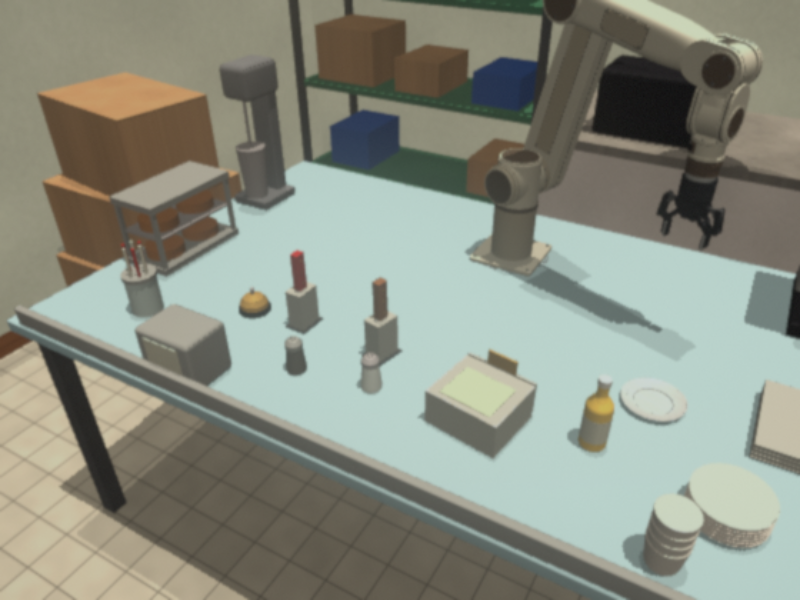

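View pics/top0.png

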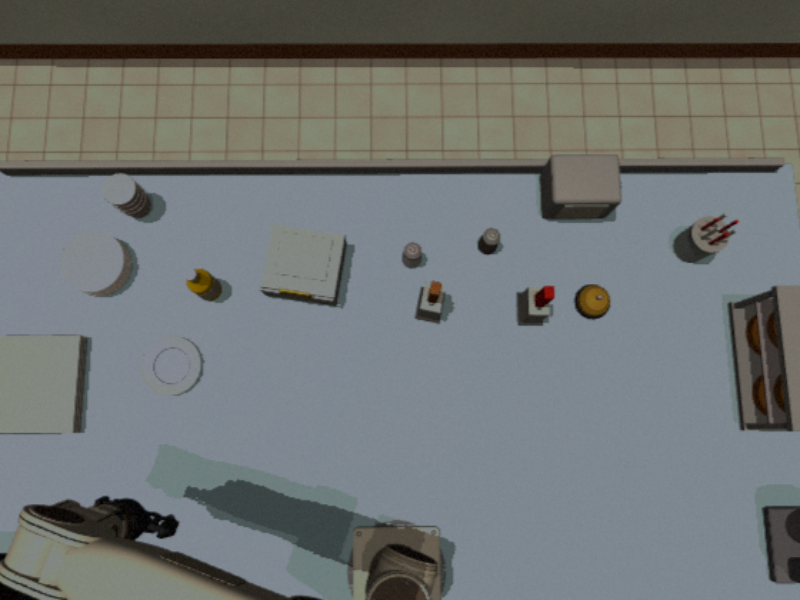

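The scene picture shows the red-handled spreader at about (300,275), the scraper at (380,310) and the bin at (482,400). In the top picture up is +x and left is +y. The bin is at (305,265) with its flap on the lower side, and the spreader's holder is at (537,305). I'll enlarge both.

```bash
python3 - <<'E'
from workcell import camera
import cv2,numpy as np,pickle
c=camera("top");p=c["pixels"][:,:,::-1]
a=p[152:217,175:255];b=p[190:235,355:410]
f=lambda i,s:cv2.resize(i,None,fx=s,fy=s,interpolation=cv2.INTER_CUBIC)
A=f(a,5);B=f(b,7)
o=np.zeros((330,800,3),np.uint8);o[:325,:400]=A;o[:315,400:785]=B
cv2.imwrite("pics/crop1.png",o)
pickle.dump(c,open("top.pkl","wb"))
open("h.py","w").write('''
import numpy as np,cv2
def w(c,uv,z):
    R=cv2.Rodrigues(np.array(c["rvec"],float).ravel())[0];t=np.array(c["tvec"],float).ravel()
    o=-R.T@t;d=R.T@np.linalg.inv(c["K"])@np.array([uv[0],uv[1],1.]);return (o+d*(z-o[2])/d[2])[:2]
''')
E
```

```text
(no output)
```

View pics/crop1.png

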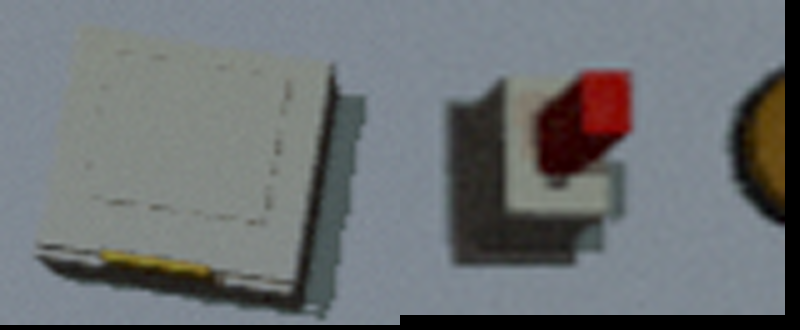

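The enlarged crop shows the roof corners at (80,27), (333,65), (297,285) and (38,243), and the brass tab at (103..210, 262). The handle's top face is centred at (607,103), and the holder's top spans (503..608, 78..213), with its long side along world x.

```bash
python3 - <<'E'
from h import *;import pickle
c=pickle.load(open("top.pkl","rb"))
A=lambda x,y:((x+.5)/5-.5+175,(y+.5)/5-.5+152)
B=lambda x,y:((x-400+.5)/7-.5+355,(y+.5)/7-.5+190)
P={}
for n,p in dict(BL=(80,27),BR=(333,65),FR=(297,285),FL=(38,243)).items(): P[n]=w(c,A(*p),.0865);print(n,P[n].round(4))
d=P["BL"]-P["FL"]+P["BR"]-P["FR"];e=P["BL"]-P["BR"]
print("yaw",np.arctan2(d[1],d[0]),np.arctan2(-e[0],e[1]),np.mean(list(P.values()),0))
for p in((103,250),(210,266),(103,258),(210,276)):print("tab",w(c,A(*p),.12).round(4))
for p in((583,72),(632,72),(632,135),(583,135)):print("top",w(c,B(*p),.205).round(4))
print("handle",w(c,B(607.5,103),.205).round(4))
for p in((503,78),(608,213),(503,213)):print("hold",w(c,B(*p),.105).round(4))
for n,p in dict(salt=(412,248),pep=(489,235),bell=(593,300),sauce=(202,278),scr=(435,290)).items():print(n,w(c,(p[0]*.7,p[1]*.7),.08).round(3))
E
```

```text
BL [0.7762 0.2767]
BR [0.7495 0.1106]
FR [0.6027 0.133 ]
FL [0.6315 0.3003]
yaw -0.1564729791362917 -0.15981035884860256 [0.68996524 0.20514465]
tab [0.6197 0.2529]
tab [0.6089 0.1853]
tab [0.6145 0.2527]
tab [0.6025 0.1852]
top [ 0.6037 -0.3149]
top [ 0.6036 -0.3359]
top [ 0.5762 -0.3345]
top [ 0.5763 -0.3135]
handle [ 0.5901 -0.3247]
hold [ 0.6219 -0.3016]
hold [ 0.5589 -0.3466]
hold [ 0.5592 -0.2987]
salt [ 0.72  -0.044]
pep [ 0.75  -0.223]
bell [ 0.595 -0.455]
sauce [0.652 0.434]
scr [ 0.621 -0.095]
```

Call:
jog_arm(motion=[{"x": -50, "y": -8, "fingers": 1}, {"x": -110, "y": -17, "fingers": 1}, {"x": -170, "y": -26, "fingers": 1}, {"x": -230, "y": -36, "fingers": 1}, {"x": -290, "y": -45, "fingers": 1}, {"x": -350, "y": -55, "fingers": 1}, {"x": -410, "y": -65, "fingers": 1}, {"x": -470, "y": -74, "fingers": 1}])

```text
validation failed for argument at $.mo...
```

Call:
jog_arm(motion=[{"x": -45, "y": -7, "spin": -5, "fingers": 1}, {"x": -87, "y": -14, "spin": -9.7, "fingers": 1}, {"x": -87, "y": -14, "spin": -9.7, "z": 30, "fingers": 1}, {"x": -87, "y": -14, "spin": -9.7, "z": 60, "fingers": 1}, {"x": -87, "y": -14, "spin": -9.7, "z": 60, "fingers": 1}])

```text
validation failed for argument at $.mo...
```

Call:
jog_arm(motion=[{"x": -50, "y": -8, "z": 0, "spin": 0, "fingers": 1}, {"x": -110, "y": -17, "z": 0, "spin": 0, "fingers": 1}, {"x": -170, "y": -26, "z": 0, "spin": 0, "fingers": 1}, {"x": -230, "y": -36, "z": 0, "spin": 0, "fingers": 1}, {"x": -290, "y": -45, "z": 0, "spin": 0, "fingers": 1}, {"x": -350, "y": -55, "z": 0, "spin": 0, "fingers": 1}, {"x": -410, "y": -65, "z": 0, "spin": 0, "fingers": 1}, {"x": -470, "y": -74, "z": 0, "spin": 0, "fingers": 1}])

```text
clock: 1.15
eef_pos: [0.5836, 0.2507, 0.2309]
tool_rot: [0.163, 0.987, -0.0, -0.0]
ft_force: [-0.2, 0.4, 0.2]
grip_width: 0.0002
grasp_force: 0.0
```

Call:
jog_arm(motion=[{"x": -45, "y": -7, "z": 0, "spin": -5, "fingers": 1}, {"x": -87, "y": -14, "z": 0, "spin": -9.7, "fingers": 1}, {"x": -87, "y": -14, "z": 40, "spin": -9.7, "fingers": 1}, {"x": -87, "y": -14, "z": 80, "spin": -9.7, "fingers": 1}, {"x": -87, "y": -14, "z": 80, "spin": -9.7, "fingers": 1}])

```text
clock: 1.78
eef_pos: [0.657, 0.2095, 0.1461]
tool_rot: [0.079, 0.997, -0.002, -0.005]
ft_force: [-1.0, -0.2, -0.4]
grip_width: -0.0002
grasp_force: 0.0
```

```bash
python3 - <<'E'
from workcell import camera
import cv2,numpy as np
o=np.hstack([cv2.resize(camera(n)["pixels"][:,:,::-1][s],(400,300),interpolation=cv2.INTER_CUBIC) for n,s in(("scene",np.s_[210:330,270:430]),("wrist",np.s_[:,:]))])
cv2.imwrite("pics/f1.png",o)
E
```

```text
(no output)
```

View pics/f1.png

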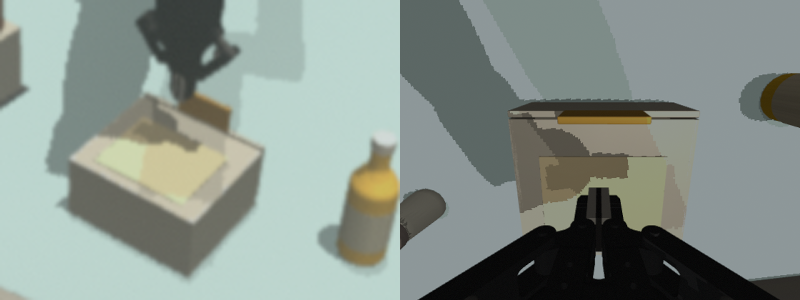

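The fingers (wrist view, (598,195)) are above the roof just behind the tab (605,120). I'll go down and pull.

Call:
jog_arm(motion=[{"x": 0, "y": 0, "z": 25, "spin": 0, "fingers": 1}, {"x": 0, "y": 0, "z": 47, "spin": 0, "fingers": 1}, {"x": 15, "y": 0, "z": 47, "spin": 0, "fingers": 1}, {"x": 30, "y": 0, "z": 47, "spin": 0, "fingers": 1}, {"x": 45, "y": 0, "z": 47, "spin": 0, "fingers": 1}, {"x": 60, "y": 0, "z": 47, "spin": 0, "fingers": 1}, {"x": 75, "y": 0, "z": 47, "spin": 0, "fingers": 1}, {"x": 90, "y": 0, "z": 47, "spin": 0, "fingers": 1}])

```text
clock: 2.88
eef_pos: [0.5728, 0.2261, 0.1079]
tool_rot: [0.079, 0.997, 0.001, 0.003]
ft_force: [-0.3, 0.1, -0.5]
grip_width: -0.0
grasp_force: 0.0
```

Call:
jog_arm(motion=[{"x": 12, "y": 0, "z": 0, "spin": 0, "fingers": 1}, {"x": 20, "y": 0, "z": 0, "spin": 0, "fingers": 1}, {"x": 20, "y": 0, "z": -50, "spin": 0, "fingers": 1}, {"x": 20, "y": 0, "z": -110, "spin": 0, "fingers": 0}, {"x": 20, "y": 0, "z": -165, "spin": 0, "fingers": -1}, {"x": 20, "y": 0, "z": -165, "spin": 0, "fingers": -1}])

```text
clock: 3.62
eef_pos: [0.5542, 0.2293, 0.2762]
tool_rot: [0.079, 0.997, 0.003, 0.006]
ft_force: [0.5, 1.1, -0.6]
grip_width: 0.0541
grasp_force: 0.0
```

Call:
jog_arm(motion=[{"x": -13, "y": -57, "z": 0, "spin": 10, "fingers": -1}, {"x": -26, "y": -115, "z": 0, "spin": 20, "fingers": -1}, {"x": -39, "y": -172, "z": 0, "spin": 30, "fingers": -1}, {"x": -52, "y": -230, "z": 0, "spin": 40, "fingers": -1}, {"x": -65, "y": -287, "z": 0, "spin": 50, "fingers": -1}, {"x": -78, "y": -345, "z": 0, "spin": 60, "fingers": -1}, {"x": -91, "y": -402, "z": 0, "spin": 70, "fingers": -1}, {"x": -104, "y": -460, "z": 0, "spin": 80, "fingers": -1}])

```text
clock: 4.62
eef_pos: [0.5812, -0.2443, 0.2687]
tool_rot: [0.703, 0.711, -0.0, -0.0]
ft_force: [1.4, -0.2, -0.2]
grip_width: 0.0855
grasp_force: 0.0
```

```bash
python3 - <<'E'
from workcell import readout
from scipy.spatial.transform import Rotation as R
import numpy as np
o=readout.get_obs();T=R.from_quat(o["tool_rot"]).as_matrix();print(o["joint_pos"].round(3),o["eef_pos"],T.round(3).tolist(),o["grip_width"])
print("tool shift mm",1000*T.T@(np.array([.590,-.325,.25])-o["eef_pos"]), "a",np.degrees(np.arctan2(T[1,0],T[0,0])))
E
```

```text
[-0.398  0.506  0.49   1.555  0.     1.162] [ 0.58123412 -0.24433737  0.26868056] [[-0.01, 1.0, -0.0], [1.0, 0.01, 0.0], [0.0, -0.0, -1.0]] 0.08553456092201263
tool shift mm [-80.75517577   7.93986345  18.65002916] a 90.59165363531206
```

Call:
jog_arm(motion=[{"x": -40, "y": 4, "z": 0, "spin": 2, "fingers": -1}, {"x": -81, "y": 8, "z": 0, "spin": 3.4, "fingers": -1}, {"x": -81, "y": 8, "z": 0, "spin": 3.4, "fingers": -1}, {"x": -81, "y": 8, "z": 0, "spin": 3.4, "fingers": -1}])

```text
clock: 5.12
eef_pos: [0.5905, -0.3231, 0.2684]
tool_rot: [0.722, 0.692, -0.0, -0.001]
ft_force: [0.3, 1.2, 0.2]
grip_width: 0.0856
grasp_force: 0.0
```

```bash
python3 - <<'E'
from workcell import camera,readout
import cv2,numpy as np,pickle
t=camera("top");c=camera("wrist");pickle.dump((t,c),open("g.pkl","wb"))
o=np.hstack([cv2.resize(i,(400,300),interpolation=cv2.INTER_CUBIC) for i in(t["pixels"][140:260,170:330,::-1],c["pixels"][:,:,::-1])])
cv2.imwrite("pics/g1.png",o)
P=np.array([[.590,-.325,.205],[.590,-.325,.105]])
print(cv2.projectPoints(P,np.array(c["rvec"]),np.array(c["tvec"]),np.array(c["K"]),None)[0].reshape(-1,2)*400/560+[400,0],readout.get_obs()["eef_pos"])
E
```

```text
[[597.49872913 165.9396013 ]
 [597.81593191 137.15876645]] [ 0.59081657 -0.32218144  0.26930443]
```

View pics/g1.png

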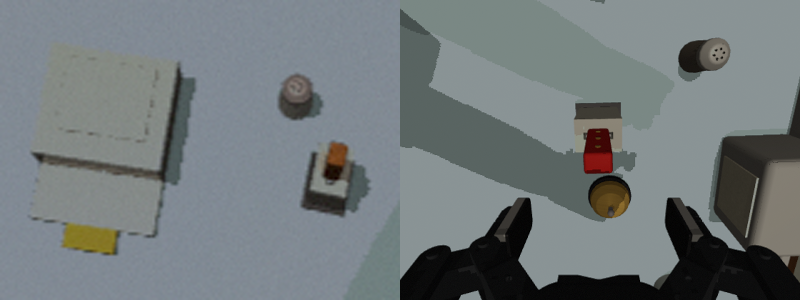

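The left panel shows the flap lying fully open, with the tab at (90,238). In the right panel the handle's top is at (598,162), midway between the fingers, within 4 px of the prediction. I'll descend and grip.

Call:
jog_arm(motion=[{"x": 0, "y": 0, "z": 40, "spin": 0, "fingers": -1}, {"x": 0, "y": 0, "z": 75, "spin": 0, "fingers": -1}, {"x": 0, "y": 0, "z": 100, "spin": 0, "fingers": -1}, {"x": 0, "y": 0, "z": 100, "spin": 0, "fingers": -0.2}, {"x": 0, "y": 0, "z": 100, "spin": 0, "fingers": 0.4}, {"x": 0, "y": 0, "z": 100, "spin": 0, "fingers": 1}, {"x": 0, "y": 0, "z": 100, "spin": 0, "fingers": 1}, {"x": 0, "y": 0, "z": 100, "spin": 0, "fingers": 1}])

```text
clock: 6.22
eef_pos: [0.5913, -0.3237, 0.1715]
tool_rot: [0.722, 0.692, 0.001, 0.001]
ft_force: [-1.6, 1.8, 5.9]
grip_width: 0.0273
grasp_force: 59.2
```

Call:
jog_arm(motion=[{"x": 0, "y": 0, "z": -20, "spin": 0, "fingers": 1}, {"x": 0, "y": 0, "z": -45, "spin": 0, "fingers": 1}, {"x": 0, "y": 0, "z": -75, "spin": 0, "fingers": 1}, {"x": 0, "y": 0, "z": -105, "spin": 0, "fingers": 1}, {"x": 0, "y": 0, "z": -115, "spin": 0, "fingers": 1}, {"x": 0, "y": 0, "z": -115, "spin": 0, "fingers": 1}, {"x": 0, "y": 0, "z": -115, "spin": 0, "fingers": 1}, {"x": 0, "y": 0, "z": -115, "spin": 0, "fingers": 1}])

```text
clock: 7.22
eef_pos: [0.5903, -0.3231, 0.2826]
tool_rot: [0.722, 0.692, -0.0, -0.001]
ft_force: [0.2, 0.4, -1.7]
grip_width: 0.0273
grasp_force: 59.3
```

Call:
jog_arm(motion=[{"x": 0, "y": -30, "z": 0, "spin": 0, "fingers": 1}, {"x": 10, "y": -70, "z": 0, "spin": 0, "fingers": 1}, {"x": 30, "y": -115, "z": 0, "spin": 0, "fingers": 1}, {"x": 50, "y": -150, "z": 0, "spin": 0, "fingers": 1}, {"x": 60, "y": -170, "z": 20, "spin": 0, "fingers": 1}, {"x": 60, "y": -170, "z": 55, "spin": 0, "fingers": 1}, {"x": 60, "y": -170, "z": 85, "spin": 0, "fingers": 1}, {"x": 60, "y": -170, "z": 100, "spin": 0, "fingers": 1}])

```text
clock: 8.22
eef_pos: [0.4222, -0.2553, 0.1823]
tool_rot: [0.722, 0.692, -0.0, -0.002]
ft_force: [0.1, -0.6, -1.6]
grip_width: 0.0272
grasp_force: 59.5
```

Call:
jog_arm(motion=[{"x": 0, "y": 0, "z": 5, "spin": 0, "fingers": 1}, {"x": 0, "y": 0, "z": 10, "spin": 0, "fingers": 1}, {"x": 0, "y": 0, "z": 13, "spin": 0, "fingers": 1}, {"x": 0, "y": 0, "z": 16, "spin": 0, "fingers": 1}, {"x": 0, "y": 0, "z": 16, "spin": 0, "fingers": 1}])

```text
clock: 8.85
eef_pos: [0.4235, -0.2561, 0.1684]
tool_rot: [0.722, 0.692, 0.0, 0.0]
ft_force: [-0.3, -0.2, -2.1]
grip_width: 0.0272
grasp_force: 59.7
```

Call:
jog_arm(motion=[{"x": 0, "y": 0, "z": 3, "spin": 0, "fingers": 1}, {"x": 0, "y": 0, "z": 6, "spin": 0, "fingers": 1}, {"x": 0, "y": 0, "z": 8, "spin": 0, "fingers": 1}, {"x": 0, "y": 0, "z": 8, "spin": 0, "fingers": 1}])

```text
clock: 9.35
eef_pos: [0.4236, -0.2563, 0.1614]
tool_rot: [0.722, 0.692, 0.0, 0.001]
ft_force: [-1.8, 0.0, 4.8]
grip_width: 0.027
grasp_force: 61.1
```

Call:
jog_arm(motion=[{"x": 4, "y": 0, "z": 1, "spin": 0, "fingers": 1}, {"x": 10, "y": 0, "z": 1.5, "spin": 0, "fingers": 1}, {"x": 16, "y": 0, "z": 2, "spin": 0, "fingers": 1}, {"x": 24, "y": 0, "z": 3, "spin": 0, "fingers": 1}, {"x": 31, "y": 0, "z": 4, "spin": 0, "fingers": 1}, {"x": 31, "y": 0, "z": 4, "spin": 0, "fingers": 1}])

```text
clock: 10.1
eef_pos: [0.4248, -0.2263, 0.1587]
tool_rot: [0.722, 0.692, -0.001, 0.002]
ft_force: [-4.2, 0.2, 12.3]
grip_width: 0.0272
grasp_force: 60.4
```

```bash
cat > look.py <<'E'
from workcell import camera
import cv2,numpy as np,sys
t=camera("scene");c=camera("wrist")
o=np.hstack([cv2.resize(i,(400,300),interpolation=cv2.INTER_CUBIC) for i in(t["pixels"][110:275,180:400,::-1],c["pixels"][:,:,::-1])])
cv2.imwrite(sys.argv[1],o)
E
python3 look.py pics/p1.png
```

```text
(no output)
```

View pics/p1.png

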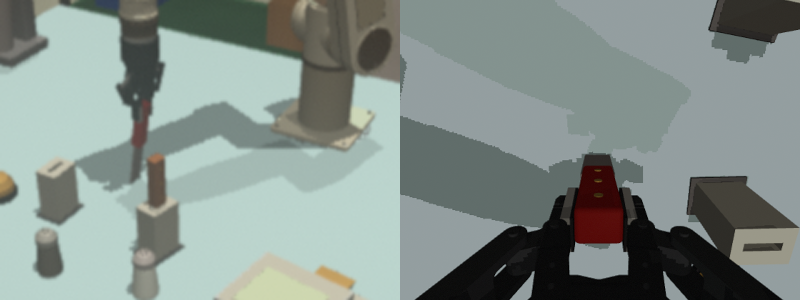

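The scene panel shows the spreader leaning, handle end at (147,105) and blade at (137,180), so it is pivoting in the pads with its tip on the counter. I'll continue along the arc.

Call:
jog_arm(motion=[{"x": 8, "y": 0, "z": 2, "spin": 0, "fingers": 1}, {"x": 16, "y": 0, "z": 3.5, "spin": 0, "fingers": 1}, {"x": 31, "y": 0, "z": 8, "spin": 0, "fingers": 1}, {"x": 45, "y": 0, "z": 14, "spin": 0, "fingers": 1}, {"x": 59, "y": 0, "z": 21.5, "spin": 0, "fingers": 1}, {"x": 72, "y": 0, "z": 30, "spin": 0, "fingers": 1}, {"x": 85, "y": 0, "z": 39.5, "spin": 0, "fingers": 1}, {"x": 96, "y": 0, "z": 50, "spin": 0, "fingers": 1}])

```text
clock: 11.2
eef_pos: [0.4291, -0.1281, 0.1075]
tool_rot: [0.722, 0.692, 0.001, 0.0]
ft_force: [-2.9, 5.3, 8.1]
grip_width: 0.0274
grasp_force: 62.3
```

Call:
jog_arm(motion=[{"x": 7.5, "y": 0, "z": 8, "spin": 0, "fingers": 1}, {"x": 14.5, "y": 0, "z": 16.5, "spin": 0, "fingers": 1}, {"x": 21, "y": 0, "z": 25, "spin": 0, "fingers": 1}, {"x": 27, "y": 0, "z": 34.5, "spin": 0, "fingers": 1}, {"x": 32.5, "y": 0, "z": 44, "spin": 0, "fingers": 1}, {"x": 37, "y": 0, "z": 54, "spin": 0, "fingers": 1}, {"x": 41.5, "y": 0, "z": 64, "spin": 0, "fingers": 1}, {"x": 41.5, "y": 0, "z": 64, "spin": 0, "fingers": 1}])

```text
clock: 12.2
eef_pos: [0.4308, -0.0874, 0.0417]
tool_rot: [0.722, 0.692, -0.0, -0.0]
ft_force: [-1.4, 2.4, 1.7]
grip_width: 0.0275
grasp_force: 61.1
```

```bash
python3 look.py pics/p2.png
```

```text
(no output)
```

View pics/p2.png

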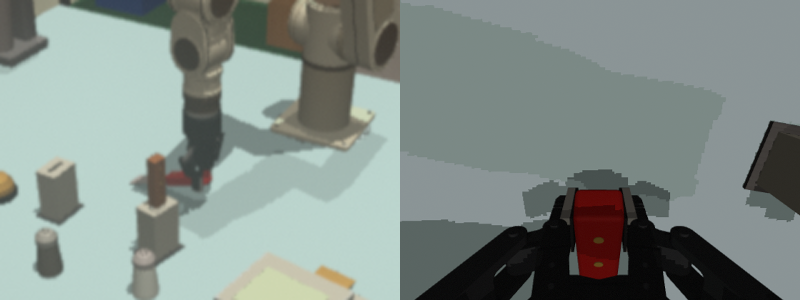

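The spreader is now about 70° over, with the red handle low at (190,178) and the blade to its left. I'll do the last part of the arc.

Call:
jog_arm(motion=[{"x": 3, "y": 0, "z": 8, "spin": 0, "fingers": 1}, {"x": 5, "y": 0, "z": 16, "spin": 0, "fingers": 1}, {"x": 7, "y": 0, "z": 24, "spin": 0, "fingers": 1}, {"x": 8, "y": 0, "z": 30, "spin": 0, "fingers": 1}, {"x": 8.5, "y": 0, "z": 35, "spin": 0, "fingers": 1}, {"x": 8.5, "y": 0, "z": 35, "spin": 0, "fingers": 1}])

```text
clock: 13.05
eef_pos: [0.4312, -0.0791, 0.007]
tool_rot: [0.722, 0.692, 0.0, -0.0]
ft_force: [-0.4, 2.5, 2.6]
grip_width: 0.0273
grasp_force: 59.8
```

Call:
jog_arm(motion=[{"x": 0.5, "y": 0, "z": 2, "spin": 0, "fingers": 1}, {"x": 0.5, "y": 0, "z": 3.5, "spin": 0, "fingers": 1}, {"x": 0.5, "y": 0, "z": 3.5, "spin": 0, "fingers": 0.2}, {"x": 0.5, "y": 0, "z": 3, "spin": 0, "fingers": -0.1}, {"x": 0.5, "y": 0, "z": 1, "spin": 0, "fingers": -0.4}, {"x": 0.5, "y": 0, "z": 1, "spin": 0, "fingers": -0.4}, {"x": 0.5, "y": 0, "z": 1, "spin": 0, "fingers": -0.4}, {"x": 0.5, "y": 0, "z": 1, "spin": 0, "fingers": -0.4}])

```text
clock: 14.05
eef_pos: [0.4312, -0.0788, 0.0063]
tool_rot: [0.722, 0.692, -0.0, -0.0]
ft_force: [-1.1, -0.7, -0.8]
grip_width: 0.0599
grasp_force: 0.0
```

```bash
python3 look.py pics/p3.png
```

```text
(no output)
```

View pics/p3.png

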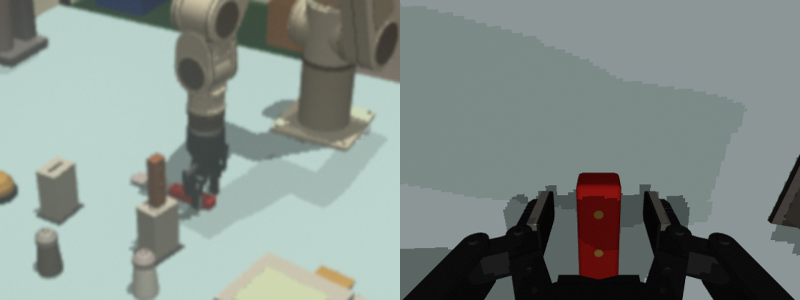

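The spreader lies flat and released: the red handle runs straight between the open fingers at (598,220). I'll shift the grasp to the handle's centre, re-grip and lift.

Call:
jog_arm(motion=[{"x": -18, "y": 0, "z": 0, "spin": 0, "fingers": -0.4}, {"x": -36, "y": 0, "z": 2, "spin": 0, "fingers": -0.4}, {"x": -36, "y": 0, "z": 3, "spin": 0, "fingers": -0.4}, {"x": -36, "y": 0, "z": 3, "spin": 0, "fingers": 0.1}, {"x": -36, "y": 0, "z": 3, "spin": 0, "fingers": 1}, {"x": -36, "y": 0, "z": 3, "spin": 0, "fingers": 1}, {"x": -36, "y": 0, "z": 3, "spin": 0, "fingers": 1}, {"x": -36, "y": 0, "z": 3, "spin": 0, "fingers": 1}])

```text
clock: 15.15
eef_pos: [0.4298, -0.1142, 0.0035]
tool_rot: [0.722, 0.692, 0.0, -0.0]
ft_force: [-0.5, 2.0, 4.4]
grip_width: 0.0266
grasp_force: 60.4
```

Call:
jog_arm(motion=[{"x": 0, "y": 0, "z": -10, "spin": 0, "fingers": 1}, {"x": 0, "y": 0, "z": -25, "spin": 0, "fingers": 1}, {"x": 0, "y": 0, "z": -40, "spin": 0, "fingers": 1}, {"x": 0, "y": 0, "z": -50, "spin": 0, "fingers": 1}, {"x": 0, "y": 0, "z": -50, "spin": 0, "fingers": 1}, {"x": 0, "y": 0, "z": -50, "spin": 0, "fingers": 1}])

```text
clock: 15.9
eef_pos: [0.4292, -0.1147, 0.0529]
tool_rot: [0.722, 0.692, -0.0, -0.0]
ft_force: [0.6, -0.2, -1.5]
grip_width: 0.0268
grasp_force: 59.8
```

```bash
python3 look.py pics/p4.png;python3 - <<'E'
from workcell import readout
o=readout.get_obs();print(o["joint_pos"].round(2),o["eef_pos"])
E
```

```text
[-0.26  0.3  -0.42  0.85 -0.    1.35] [ 0.42902879 -0.114614    0.05271631]
```

View pics/p4.png

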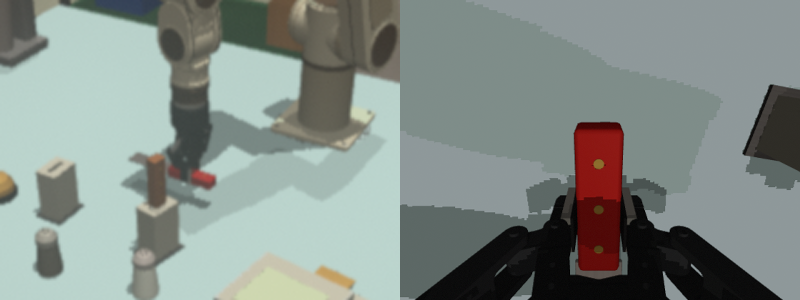

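The spreader is held level at mid-handle: the middle rivet at (598,208) is between the pads. I'll carry it to the front of the bin while turning the blade towards it.

Call:
jog_arm(motion=[{"x": 30, "y": -3, "z": 0, "spin": -7, "fingers": 1}, {"x": 75, "y": -6, "z": 0, "spin": -17, "fingers": 1}, {"x": 120, "y": -9, "z": 0, "spin": -27, "fingers": 1}, {"x": 165, "y": -12, "z": 0, "spin": -37, "fingers": 1}, {"x": 210, "y": -15, "z": 0, "spin": -47, "fingers": 1}, {"x": 255, "y": -18, "z": 0, "spin": -57, "fingers": 1}, {"x": 300, "y": -22, "z": 0, "spin": -67, "fingers": 1}, {"x": 335, "y": -24, "z": 0, "spin": -76, "fingers": 1}])

```text
clock: 17.0
eef_pos: [0.4195, 0.2226, 0.0528]
tool_rot: [0.14, 0.99, -0.0, -0.0]
ft_force: [1.7, -0.7, -0.9]
grip_width: 0.0263
grasp_force: 59.7
```

```bash
python3 - <<'E'
from workcell import readout
from scipy.spatial.transform import Rotation as R
import numpy as np
o=readout.get_obs();T=R.from_quat(o["tool_rot"]).as_matrix()
print(o["eef_pos"],"a",np.degrees(np.arctan2(T[1,0],T[0,0])),o["joint_pos"].round(2))
for g in((.4185,.2484,.043),(.55,.2275,.043),(.55,.2275,.017)):print((1000*T.T@(np.array(g)-o["eef_pos"])).round(1))
E
```

```text
[0.41953766 0.22262354 0.05276167] a 163.89465846855884 [ 0.49  0.35 -0.35  0.87  0.    0.77]
[ 8.1 24.5  9.8]
[-124.    40.9    9.7]
[-124.    40.9   35.7]
```

Call:
jog_arm(motion=[{"x": 8, "y": 24, "z": 5, "spin": -7, "fingers": 1}, {"x": 8, "y": 24.5, "z": 10, "spin": -7, "fingers": 1}, {"x": -25, "y": 28, "z": 10, "spin": -7, "fingers": 1}, {"x": -60, "y": 33, "z": 10, "spin": -7, "fingers": 1}, {"x": -95, "y": 37, "z": 10, "spin": -7, "fingers": 1}, {"x": -124, "y": 41, "z": 10, "spin": -7, "fingers": 1}, {"x": -124, "y": 41, "z": 22, "spin": -7, "fingers": 1}, {"x": -124, "y": 41, "z": 30, "spin": -7, "fingers": 1}])

```text
clock: 18.0
eef_pos: [0.5489, 0.2237, 0.0214]
tool_rot: [0.083, 0.997, -0.001, -0.002]
ft_force: [-1.1, 0.6, -1.8]
grip_width: 0.0266
grasp_force: 59.7
```

Call:
jog_arm(motion=[{"x": 0, "y": 0, "z": 2, "spin": 0, "fingers": 1}, {"x": 0, "y": 0, "z": 4, "spin": 0, "fingers": 1}, {"x": 0, "y": 0, "z": 4, "spin": 0, "fingers": 1}])

```text
clock: 18.38
eef_pos: [0.5504, 0.2254, 0.0195]
tool_rot: [0.082, 0.997, 0.0, 0.0]
ft_force: [0.4, 0.5, -1.8]
grip_width: 0.0266
grasp_force: 59.7
```

Call:
jog_arm(motion=[{"x": 0, "y": 0, "z": 2, "spin": 0, "fingers": 1}, {"x": 0, "y": 0, "z": 3, "spin": 0, "fingers": 1}, {"x": 0, "y": 0, "z": 3, "spin": 0, "fingers": 1}])

```text
clock: 18.75
eef_pos: [0.5507, 0.2251, 0.0163]
tool_rot: [0.083, 0.997, -0.0, -0.0]
ft_force: [0.7, -0.6, -1.6]
grip_width: 0.0265
grasp_force: 59.7
```

Within about 1 mm of contact, so I'll release and retreat straight up.

Call:
jog_arm(motion=[{"x": 0, "y": 0, "z": 1, "spin": 0, "fingers": 1}, {"x": 0, "y": 0, "z": 1, "spin": 0, "fingers": 0.2}, {"x": 0, "y": 0, "z": 1, "spin": 0, "fingers": -0.1}, {"x": 0, "y": 0, "z": 1, "spin": 0, "fingers": -0.4}, {"x": 0, "y": 0, "z": 1, "spin": 0, "fingers": -0.4}, {"x": 0, "y": 0, "z": -20, "spin": 0, "fingers": -0.4}, {"x": 0, "y": 0, "z": -60, "spin": 0, "fingers": -0.4}, {"x": 0, "y": 0, "z": -120, "spin": 0, "fingers": -0.4}])

```text
clock: 19.75
eef_pos: [0.5491, 0.2245, 0.1355]
tool_rot: [0.083, 0.997, -0.001, -0.002]
ft_force: [1.2, 0.5, 0.3]
grip_width: 0.0597
grasp_force: 0.0
```

Call:
jog_arm(motion=[{"x": 50, "y": 0, "z": -60, "spin": 0, "fingers": -0.4}, {"x": 110, "y": 0, "z": -100, "spin": 0, "fingers": -0.4}, {"x": 170, "y": 0, "z": -100, "spin": 0, "fingers": -0.4}, {"x": 220, "y": 0, "z": -100, "spin": 0, "fingers": -0.4}, {"x": 220, "y": 0, "z": -100, "spin": 0, "fingers": -0.4}])

```text
clock: 20.38
eef_pos: [0.3304, 0.2613, 0.237]
tool_rot: [0.081, 0.997, 0.0, -0.0]
ft_force: [0.4, 0.6, -0.7]
grip_width: 0.0599
grasp_force: 0.0
```

```bash
python3 - <<'E'
from workcell import camera
import cv2,numpy as np,pickle
t=camera("top");s=camera("scene");pickle.dump(t,open("e.pkl","wb"))
o=np.hstack([cv2.resize(i,(400,300),interpolation=cv2.INTER_CUBIC) for i in(t["pixels"][150:240,165:285,::-1],s["pixels"][210:330,270:430,::-1])])
cv2.imwrite("pics/e1.png",o)
E
```

View pics/e1.png

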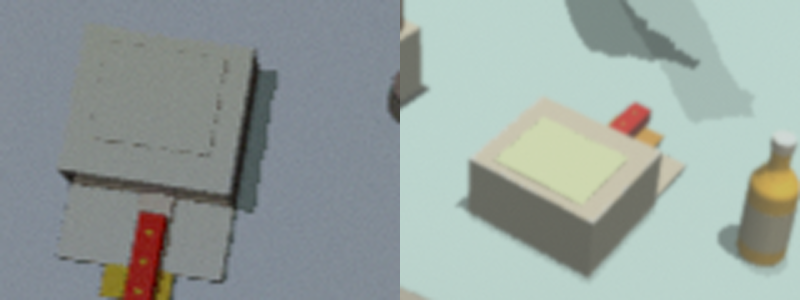

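The handle lies on the open flap with its front end at (152,213), rivets in line and the blade under the roof. A quick numeric check, then I'll hand in.

```bash
python3 - <<'E'
from h import *;import pickle
from workcell import bot
c=pickle.load(open("e.pkl","rb"))
f=lambda x,y:w(c,((x+.5)*.3-.5+165,(y+.5)*.3-.5+150),.034)
ix=np.array([.9875,-.157]);iy=np.array([.157,.9875]);m=np.array([.616,.217])
j=f(152,213);k=f(142,290);d=(j-k)/np.linalg.norm(j-k);tip=j+.095*d;end=j-.1*d
r=[((p-m)@ix,(p-m)@iy) for p in(tip,end)];ang=np.arccos(d@ix);print(np.round(r,3),ang)
if r[0][0]>.067 and r[1][0]<-.04 and ang<.25: print(bot.job_done())
E
```

```text
[[ 0.076  0.   ]
 [-0.119 -0.009]] 0.049223602347727
the job is handed in; nothing more can be done
None
```

The job is done and handed in, but I have no verdict back from the judge: the flap is fully open, and the spreader was laid flat, released, picked up again and left pointing into the bin, with its blade tip about 76 mm inside the mouth and its handle on the flap, about 3° off the bin's depth direction.

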